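Pin the breaker poles and scan them off

TASK

Push an orange-handled hinge pin fully home through all three holes of every breaker pole on the bench, from the front, until its handle meets the front ear. When all are pinned, pick up the barcode scanner and read each pole's label in phase order, yellow, green, red (skip a missing one), aiming square at the middle of the label from about 8 cm and holding still for a second each, then lay the scanner flat along its parking spot again. All pins must still be home at the end; leave the screwdriver, jar and screw box alone.

Things in the scene. Friction and masses are not known exactly. Their poses are not given: they have to be found in the camera images.
- pole_yellow: yellow pole: breaker pole on a heavy steel foot 155 x 64 x 20 mm (2 kg, stands loose) with two black ears, yellow on top (75 mm high, 46 mm wide), a copper eye between them and a yellow label desk behind. Origin on the mat below the middle of the eye; x away from the robot along the hole axis, z up, y left. Foot x -40 to +115 mm, desk from x +72 mm on, up to 77 mm high. May be absent (None)
- yellow_bore (a point): centre of the yellow pole's copper eye, on the common axis (x) of its three holes, 55 mm above the mat; axes as the pole's. Holes are round, 13 mm across, steel-rimmed: front ear x -35 to -23 mm, eye -4 to +4, rear ear +23 to +35. The pin enters from the front (-x); home, its tip is at x = +55 mm, its handle's face against the front ear
- yellow_label (a point): centre of the barcode label (46 x 32 mm, white, black bars) on the yellow pole's desk, 90 mm beyond the bore centre, 69 mm above the mat; z is the label's outward normal, 30 degrees from vertical, leaning towards the robot; x uphill away from the robot, y left
- pole_green: green pole: breaker pole on a heavy steel foot 155 x 64 x 20 mm (2 kg, stands loose) with two black ears, green on top (75 mm high, 46 mm wide), a copper eye between them and a green label desk behind. Origin on the mat below the middle of the eye; x away from the robot along the hole axis, z up, y left. Foot x -40 to +115 mm, desk from x +72 mm on, up to 77 mm high. May be absent (None)
- green_bore (a point): centre of the green pole's copper eye, on the common axis (x) of its three holes, 55 mm above the mat; axes as the pole's. Holes are round, 13 mm across, steel-rimmed: front ear x -35 to -23 mm, eye -4 to +4, rear ear +23 to +35. The pin enters from the front (-x); home, its tip is at x = +55 mm, its handle's face against the front ear
- green_label (a point): centre of the barcode label (46 x 32 mm, white, black bars) on the green pole's desk, 90 mm beyond the bore centre, 69 mm above the mat; z is the label's outward normal, 30 degrees from vertical, leaning towards the robot; x uphill away from the robot, y left
- pole_red: red pole: breaker pole on a heavy steel foot 155 x 64 x 20 mm (2 kg, stands loose) with two black ears, red on top (75 mm high, 46 mm wide), a copper eye between them and a red label desk behind. Origin on the mat below the middle of the eye; x away from the robot along the hole axis, z up, y left. Foot x -40 to +115 mm, desk from x +72 mm on, up to 77 mm high. May be absent (None)
- red_bore (a point): centre of the red pole's copper eye, on the common axis (x) of its three holes, 55 mm above the mat; axes as the pole's. Holes are round, 13 mm across, steel-rimmed: front ear x -35 to -23 mm, eye -4 to +4, rear ear +23 to +35. The pin enters from the front (-x); home, its tip is at x = +55 mm, its handle's face against the front ear
- red_label (a point): centre of the barcode label (46 x 32 mm, white, black bars) on the red pole's desk, 90 mm beyond the bore centre, 69 mm above the mat; z is the label's outward normal, 30 degrees from vertical, leaning towards the robot; x uphill away from the robot, y left
- pin1_grip (a point): centre of hinge pin 1's orange block handle: 34 mm along x (towards the rod's tip), 12 wide (y), 26 tall (z). Steel rod 10 mm thick, 90 long, from its front face, axis 8 mm below this point: both lie flat on the mat. About 80 g. Pins are alike, lie on the right with rods roughly away from the robot; a spare may stay. Let go in the holes, a pin may roll, handle hanging down
- pin1_tip (a point): tip of the rod of pin 1, on the rod's axis, 107 mm ahead of and 8 mm below the handle's centre; the last 10 mm taper to 4.4 mm diameter; x along the rod, outwards
- pin2_grip (a point): centre of hinge pin 2's orange block handle: 34 mm along x (towards the rod's tip), 12 wide (y), 26 tall (z). Steel rod 10 mm thick, 90 long, from its front face, axis 8 mm below this point: both lie flat on the mat. About 80 g. Pins are alike, lie on the right with rods roughly away from the robot; a spare may stay. Let go in the holes, a pin may roll, handle hanging down
- pin2_tip (a point): tip of the rod of pin 2, on the rod's axis, 107 mm ahead of and 8 mm below the handle's centre; the last 10 mm taper to 4.4 mm diameter; x along the rod, outwards
- pin3_grip (a point): centre of hinge pin 3's orange block handle: 34 mm along x (towards the rod's tip), 12 wide (y), 26 tall (z). Steel rod 10 mm thick, 90 long, from its front face, axis 8 mm below this point: both lie flat on the mat. About 80 g. Pins are alike, lie on the right with rods roughly away from the robot; a spare may stay. Let go in the holes, a pin may roll, handle hanging down
- pin3_tip (a point): tip of the rod of pin 3, on the rod's axis, 107 mm ahead of and 8 mm below the handle's centre; the last 10 mm taper to 4.4 mm diameter; x along the rod, outwards
- scanner_grip (a point): centre of the white and grey bar-shaped barcode scanner lying flat on the mat: 140 mm along x (grey nose towards +x, red window below it), 36 mm wide (y), 34 mm tall (z up); about 180 g; grip it here across its width
- scanner: the whole scanner, origin at the centre of its underside, axes as at its centre
- scan_window (a point): the scanner's red window, 69 mm ahead of and 6 mm below its centre; z is the beam, forwards and 60 degrees below the scanner's x; y is the scanner's y. Always on; it reads a label 40 to 130 mm away when the beam meets it within 12 mm of its centre and within about 20 degrees of square on, and is kept steadily on it like that for 0.8 s
- park_center (a point): centre of the scanner's parking spot, a flat black rectangle with a yellow border, 170 x 70 mm, flush on the mat; x along its length
- screwdriver: screwdriver lying on the mat, a bystander; origin at its underside
- grease: jar 56 mm wide, 70 mm tall, a bystander; origin at the centre of its underside
- screwbox: small open blue box 110 x 80 x 40 mm, a bystander; origin at the centre of its underside
Things that resemble listed ones, but are neither listed nor needed, are in the scene too. Leave any purple look-alike of the part that bears pin3_grip alone. Several things look just like the scanner: the one meant starts nearest to the robot's base.

How it is judged:
By the outcome, as a careful person would: the job done as asked, in the order asked, and still so for the second after the job is handed in, with the robot touching nothing.
Of pole_yellow, pole_green, pole_red only 2 to 3 are there at a start; the rules pass over those that are not, and their reading is None.
At some moment in a run one of pin1, pin2, pin3, scanner may be knocked a few centimetres aside while the robot is not near it.
It also fails if it takes over 210 s, if anything falls off the work surface, if the arm or the gripper's body presses on something with over 40 N, if the wrist force passes 120 N, or if a joint passes its speed limit or range.

ROBOT

A 6-joint arm with a two-finger parallel gripper is mounted at the origin on the work surface. World frame = base frame: x ahead of the robot, y to its left, z up, the work surface at z = 0. Lengths are in m, angles in rad, forces in N, time in s.
With the tool pointing down it reaches from about 0.15 to 0.775 m from the base axis. Payload 6.1 kg.
Tool frame: the origin (TCP) lies at the very end of the fingers, on their centre line; the grasp point (between the pads) lies manip.grasp_offset behind it (manip.grasp_offset is the distance from the TCP to the grasp point, in m); z points along the fingers, y is the line along which they close (so a half turn about z gives the same grasp; the last joint's range is limited). The gripper opens to 85 mm and grips with 20 to 120 N. Pads are 22 mm wide; open, the fingers measure 114 mm over their backs; the gripper's body (76 mm by 85 mm) begins 54 mm behind the grasp point. The pads swing forward as they close: fully open they stand 13 mm farther back than shut.
Start: joints at [-1.248, 0.126, -0.04, 1.405, 0, 1.571], TCP at [0.167, -0.498, 0.231] pointing down, gripper open.
Joint ranges: [-2.72, 2.72], [-0.95, 1.95], [-1.27, 1.35], [-1.78, 2.02], [-1.46, 1.47], [-3.14, 3.14]. Speed limits (rad/s): [2.39, 2.39, 3.01, 3.14, 3.14, 3.14].

INTERFACE

Orientations are given as a 3x3 rotation matrix whose columns are the frame's x, y, z axes.
In Python, from workcell import manip, read_state, cams, hand_in gives the robot as it stands. Calls block until the motion is done:
- manip.move_pose(position, orientation): joint-space move of the TCP to a pose.
- manip.move_linear(position, max_speed=0.15, rotation=None, threshold=None): straight line of the TCP; rotation=None keeps the orientation; max_speed is the mean speed in m/s. With threshold (N) it stops when the force on the tool has changed by that much, and returns True; else False.
- manip.movej(angles): joint-space move.
- manip.move_gripper(opening, f_grip=None): opening from 0.0 (shut) to 1.0 (fully open); f_grip is the grip in N (None keeps the last); returns when the fingers have stopped.
- manip.pause(seconds).
- manip.ik(position, orientation): joint angles nearest the present ones, or None.
- read_state(): the state.
- cams.snapshot(name): name is "side" or "top" or "wrist"; returns a dict with "color" (400x640x3 uint8, red, green, blue), "vertical_fov" (degrees; the focal length in pixels is half the picture's height over the tangent of half this angle, whatever the lens; pixels are square), "cx", "cy" (the principal point, pixels), "world_to_cam" (4x4, takes a point from world to camera coordinates). Camera axes: x right, y down, z forward; pixel columns grow to the right and rows downward; lengths in m; the calibration is good to about 2 mm. A picture is of the moment at which its call begins. There is no depth.
A pose or a line that the arm cannot do raises manip.Unreachable and nothing moves.
- hand_in(): hands the job in; it is judged then, once.
The state is a dict: "time": time; "joints": joint angles; "joint_velocities": joint speeds; "effort": joint torques, N m; "ee_pos": TCP position; "tcp_rot": TCP orientation; "force": force on the tool from outside, world axes, zero at the start; "moment": the same for the moment, N m; "gripper_width": opening from 0.0 (shut) to 1.0 (fully open); "grip_force": force on a finger pad.
Only numpy, scipy, OpenCV 4.12 (cv2) and the standard library are available. Lean on these libraries where they do the work, as an engineer would, in place of code of your own. Each camera call takes 0.05 s, during which the arm holds its last target. There are 200 camera calls.

## Working session

There is one attempt and no reset: what is moved stays moved. The work goes in short steps, each a Python script; the robot and the scene stay as the last script left them, time stands still between calls to the robot, and variables do not carry over. Pictures are saved under pics/ and viewed, at most 17 in all, crops included, and the job is handed in when it is done.

```bash
ls; mkdir -p pics
python3 - <<'E'
from workcell import manip, read_state, cams
import cv2
print(manip.grasp_offset, read_state()['time'])
for n in ['top','side','wrist']:
    s=cams.snapshot(n); cv2.imwrite(f'pics/{n}0.png',s['color'][:,:,::-1])
    print(n,s['vertical_fov'],s['cx'],s['cy'],s['world_to_cam'].round(4).tolist() if hasattr(s['world_to_cam'],'round') else s['world_to_cam'])
E
```

```text
pics
0.0187 0.0
top 50.78108312272055 313.503784270037 196.22411972641058 [[-0.0259, -0.9996, 0.0096, 0.0021], [-0.9948, 0.0249, -0.0989, 0.5605], [0.0987, -0.0121, -0.995, 1.4781], [0.0, 0.0, 0.0, 1.0]]
side 56.500554532150545 318.13050684463946 192.96649266406237 [[0.9114, -0.4112, 0.0159, -0.5077], [-0.3094, -0.7104, -0.6321, 0.2165], [0.2712, 0.5712, -0.7747, 1.0335], [0.0, 0.0, 0.0, 1.0]]
wrist 71.88342611038874 319.0795797909245 199.79755079070145 [[0.3173, -0.9483, -0.0017, -0.5257], [-0.9156, -0.3068, 0.2597, -0.0331], [-0.2468, -0.0809, -0.9657, 0.3779], [0.0, 0.0, 0.0, 1.0]]
```

View pics/top0.png

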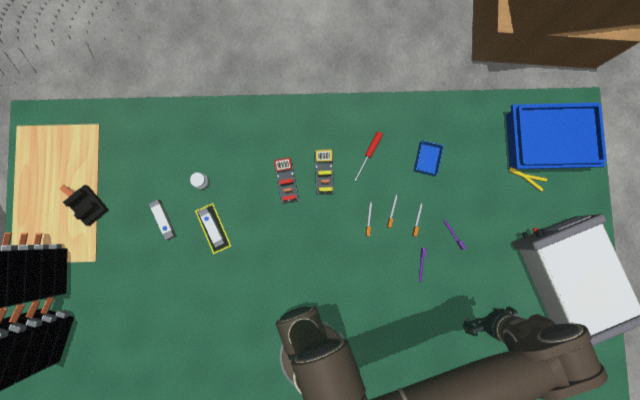

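View pics/side0.png

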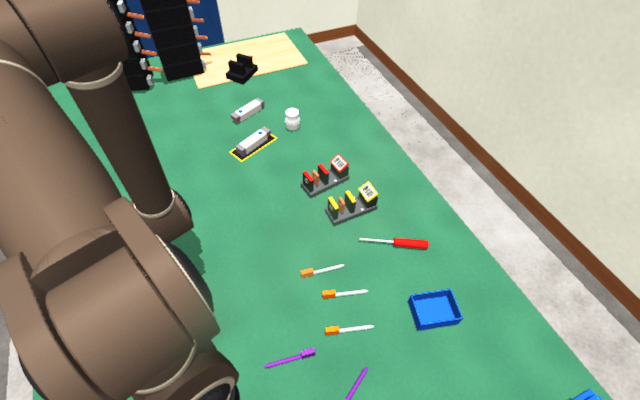

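View pics/wrist0.png

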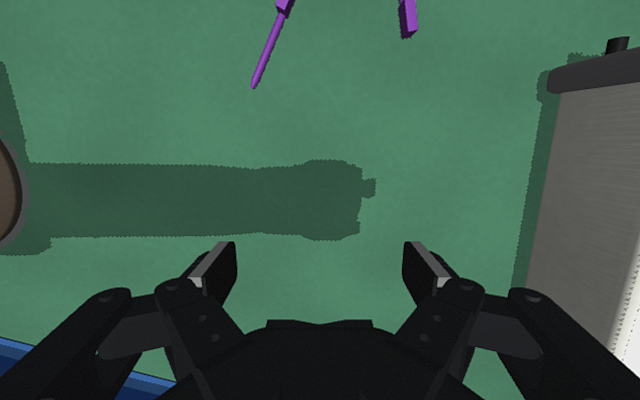

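Top view: red pole (287,180), yellow pole (325,172), and no green pole. The scanner could be the one on the parking spot (213,229) or its twin (161,219); the parked one is nearer the base at about (314,356). The pins are orange, at (369,220), (391,212) and (417,220), against purple look-alikes at (422,265) and (454,234). I'll take close wrist views for measurement.

```bash
cat > h.py <<'E'
import numpy as np, cv2
from workcell import manip, read_state, cams, hand_in
GO=manip.grasp_offset
def Rz(a): c,s=np.cos(a),np.sin(a); return np.array([[c,-s,0],[s,c,0],[0,0,1.]])
def down(yaw): # tool x along yaw, z down
    return Rz(yaw)@np.diag([1.,-1,-1])
def snap(n):
    s=cams.snapshot(n); s['f']=200/np.tan(np.radians(s['vertical_fov'])/2); s['W']=np.array(s['world_to_cam']); return s
def proj(s,P):
    p=np.atleast_2d(P)@s['W'][:3,:3].T+s['W'][:3,3]; return p[:,:2]/p[:,2:]*s['f']+[s['cx'],s['cy']]
def ray(s,uv,z):
    uv=np.atleast_2d(uv).astype(float); d=np.c_[(uv-[s['cx'],s['cy']])/s['f'],np.ones(len(uv))]@s['W'][:3,:3]
    c=-s['W'][:3,:3].T@s['W'][:3,3]; return c+d*((z-c[2])/d[:,2])[:,None]
def save(s,name): cv2.imwrite(f'pics/{name}.png',s['color'][:,:,::-1])
def blobs(s,hlo,hhi,smin=120,vmin=80,amin=30):
    h=cv2.cvtColor(s['color'],cv2.COLOR_RGB2HSV)
    m=cv2.inRange(h,(hlo,smin,vmin),(hhi,255,255))
    n,l,st,c=cv2.connectedComponentsWithStats(m); return [(c[i],st[i,4],l==i) for i in range(1,n) if st[i,4]>=amin]
E
python3 - <<'E'
from h import *
s=snap('top')
for n,uv,z in [('pins',[(369,233),(391,224),(417,233)],.013),('tips',[(370.5,204),(395,196),(420,204.5)],.005),('red',[(288,198),(285,182)],.075),('yel',[(325,190),(325,172)],.075),('scan',[(213,229),(161,219)],.034),('jar',[(199,180)],.07)]:
    print(n,ray(s,uv,z).round(3).tolist())
w=snap('wrist'); c=-w['W'][:3,:3].T@w['W'][:3,3]; st=read_state(); R=np.array(st['tcp_rot'])
print(R.round(3), R.T@(c-st['ee_pos']), (w['W'][:3,:3]@R).round(3))
for x,y in [(.42,.03),(.4,-.2)]:
  for yaw in [0,np.pi]:
    print(yaw,manip.ik([x-.11,y,.25],down(yaw)))
E
```

```text
pins [[0.425, -0.208, 0.013], [0.455, -0.288, 0.013], [0.42, -0.38, 0.013]]
tips [[0.529, -0.218, 0.005], [0.556, -0.309, 0.005], [0.523, -0.398, 0.005]]
red [[0.552, 0.077, 0.075], [0.608, 0.086, 0.075]]
yel [[0.576, -0.052, 0.075], [0.639, -0.054, 0.075]]
scan [[0.453, 0.345, 0.034], [0.492, 0.528, 0.034]]
jar [[0.623, 0.385, 0.07]]
[[ 0.948  0.317 -0.   ]
 [ 0.317 -0.948  0.001]
 [-0.    -0.001 -1.   ]] [ 0.0662431   0.00141731 -0.14194011] [[ 0.     1.     0.   ]
 [-0.966  0.    -0.26 ]
 [-0.26  -0.     0.966]]
0 [ 0.09647378 -0.27710487 -0.36655618  1.48134502  0.         -3.04511888]
3.141592653589793 [ 0.09647378 -0.27710487 -0.36655618  1.48134502  0.          0.09647378]
0 [-0.60374933 -0.19936923 -0.31012599  1.46003957  0.          2.53784332]
3.141592653589793 [-0.60374933 -0.19936923 -0.31012599  1.46003957  0.         -0.60374933]
```

Run:
```python
from h import *
manip.move_pose([.5,-.3,.2],down(np.pi)); s=snap('wrist'); save(s,'w_pins'); np.savez('pins.npz',**{k:s[k] for k in('color','W','f','cx','cy')})
manip.move_pose([.64,.015,.22],down(np.pi)); s=snap('wrist'); save(s,'w_poles'); np.savez('poles.npz',**{k:s[k] for k in('color','W','f','cx','cy')})
print(read_state()['time'])
```

```text
3.4833
```

View pics/w_pins.png

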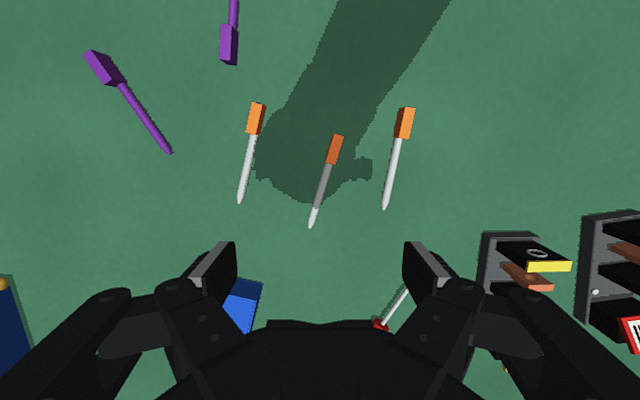

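View pics/w_poles.png

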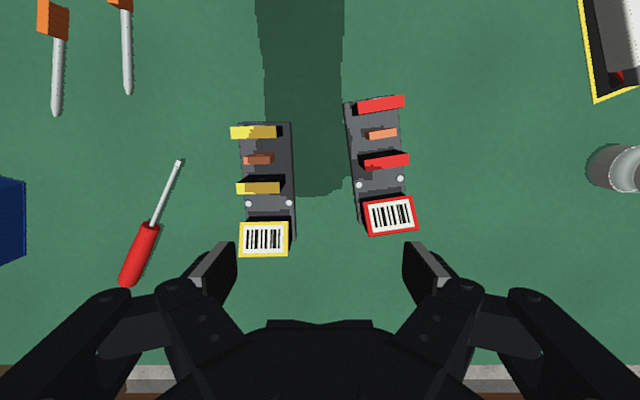

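Wrist views: orange handles are at (404,122), (335,150) and (255,118), with purple ones at upper left. The yellow caps are at (253,132) and (258,187), with the label at (263,239). The red caps are at (380,104) and (385,160), with the label at (391,216). Next I fit box models to the colour masks.

```bash
cat >> h.py <<'E'
from scipy.optimize import minimize
from itertools import product
def box(x0,x1,y0,y1,z0,z1): return np.array(list(product((x0,x1),(y0,y1),(z0,z1))))
def hulls(s,pts_list,p):
    R=Rz(p[2]); return [cv2.convexHull(proj(s,P@R.T+[p[0],p[1],0]).astype(np.float32)) for P in pts_list]
def edgefit(s,parts,p0,pad=25):
    """parts: list of (pts, mask). maximise IoU of anti-aliased hull against mask"""
    p0=np.array(p0,float); allp=np.vstack(hulls(s,[a for a,_ in parts],p0))[:,0]
    lo=np.maximum(np.floor(allp.min(0)-pad),0).astype(int); hi=np.minimum(np.ceil(allp.max(0)+pad),[640,400]).astype(int); K=6
    ms=[cv2.GaussianBlur(m[lo[1]:hi[1],lo[0]:hi[0]].astype(np.float32),(0,0),.7) for _,m in parts]
    def cost(q):
        p=p0+q*[.001,.001,.01]; c=0
        for h,m in zip(hulls(s,[a for a,_ in parts],p),ms):
            im=np.zeros((m.shape[0]*K,m.shape[1]*K),np.uint8)
            cv2.fillConvexPoly(im,np.round(((h+.5-lo)*K-.5)).astype(np.int32),255)
            r=cv2.GaussianBlur(cv2.resize(im,m.shape[::-1],interpolation=cv2.INTER_AREA).astype(np.float32)/255,(0,0),.7)
            c+=np.abs(r-m).sum()/max(m.sum(),1)
        return c
    best=None
    for d in [(0,0,0),(4,0,0),(0,4,0),(-4,-4,0)]:
        r=minimize(cost,d,method='Nelder-Mead',options=dict(initial_simplex=np.array(d)+[[0,0,0],[5,0,0],[0,5,0],[0,0,6]],xatol=.03,fatol=1e-4))
        if best is None or r.fun<best.fun: best=r
    return p0+best.x*[.001,.001,.01],best.fun
def hsv(s): return cv2.cvtColor(s['color'],cv2.COLOR_RGB2HSV)
def near(m,s,P,rad):
    u=proj(s,P)[0]; yy,xx=np.mgrid[:400,:640]; return (m>0)&((xx-u[0])**2+(yy-u[1])**2<rad**2)
ROD=np.vstack([[[x,r*np.cos(t),5e-3+r*np.sin(t)] for t in np.linspace(0,6.283,13)] for x,r in ((.017,.005),(.097,.005),(.107,.0022))])
HAN=box(-.017,.017,-.006,.006,0,.026)
def fit_pin(s,p0,dz=0,rad=70):
    h=hsv(s); o=cv2.inRange(h,(4,130,60),(18,255,255)); g=cv2.inRange(h,(0,0,95),(179,60,255))
    c=Rz(p0[2])
    mo=near(o,s,[p0[0],p0[1],.013+dz],rad); mg=near(g,s,c@[.062,0,.005+dz]+[p0[0],p0[1],0],rad)
    return edgefit(s,[(HAN+[0,0,dz],mo),(ROD+[0,0,dz],mg)],p0)
A=np.radians(30)
LAB=np.array([[.09+u*np.cos(A),v,.069+u*np.sin(A)] for u in(-.016,.016) for v in(-.023,.023)])
def fit_pole(s,p0,col,th,rad=45):
    h=hsv(s); m=cv2.inRange(h,(22,120,80),(35,255,255)) if col=='y' else cv2.inRange(h,(0,170,80),(3,255,255))|cv2.inRange(h,(174,150,80),(179,255,255))
    w=cv2.inRange(h,(0,0,110),(179,70,255)); w=cv2.morphologyEx(w,cv2.MORPH_CLOSE,np.ones((7,7)))
    c=Rz(p0[2]); at=lambda x,z:c@[x,0,z]+[p0[0],p0[1],0]
    return edgefit(s,[(box(-.035,-.023,-.023,.023,.075-th,.075),near(m,s,at(-.029,.07),28)),(box(.023,.035,-.023,.023,.075-th,.075),near(m,s,at(.029,.07),28)),(LAB,near(w,s,at(.09,.069),28))],p0)
def draw(s,parts,p,im):
    for h in hulls(s,parts,p): cv2.polylines(im,[np.round((h+.5)*4*16-8).astype(np.int32)],True,(0,0,255),1,shift=4)
E
python3 - <<'E'
from h import *
S={k:dict(np.load(k+'.npz')) for k in('poles','pins')}
s=S['poles']; im=cv2.resize(s['color'][:,:,::-1],None,fx=4,fy=4,interpolation=0)
for col,p0 in (('y',(.607,-.053,0)),('r',(.58,.082,.15))):
    for th in(.002,.004,.006,.008,.01):
        p,f=fit_pole(s,p0,col,th); print(col,th,p.round(4),round(f,3))
    p,f=fit_pole(s,p0,col,.004); draw(s,[box(a-.006,a+.006,-.023,.023,.071,.075) for a in(-.029,.029)]+[LAB,box(-.004,.004,-.001,.001,.055,.055)],p,im)
cv2.imwrite('pics/fitpoles.png',im[90*4:270*4,220*4:420*4])
s=S['pins']; im=cv2.resize(s['color'][:,:,::-1],None,fx=4,fy=4,interpolation=0)
for p0 in((.425,-.208,-.1),(.455,-.288,-.2),(.42,-.38,-.17)):
    p,f=fit_pin(s,p0); print(p.round(4),round(f,3)); draw(s,[HAN,ROD],p,im)
cv2.imwrite('pics/fitpins.png',im[90*4:240*4,230*4:430*4])
E
```

```text
y 0.002 [ 0.6101 -0.0534  0.0182] 0.192
y 0.004 [ 0.6102 -0.0536  0.0197] 0.189
y 0.006 [ 0.6103 -0.0539  0.0227] 0.211
y 0.008 [ 0.6104 -0.054   0.0228] 0.248
y 0.01 [ 0.6103 -0.0541  0.0265] 0.289
r 0.002 [0.5832 0.0778 0.1622] 0.384
r 0.004 [0.5834 0.078  0.1619] 0.388
r 0.006 [0.5834 0.0781 0.1658] 0.402
r 0.008 [0.5834 0.0783 0.1606] 0.428
r 0.01 [0.5834 0.0785 0.1659] 0.458
[ 0.4323 -0.2043 -0.145 ] 0.139
[ 0.461  -0.2841 -0.29  ] 0.17
[ 0.427  -0.3745 -0.2777] 0.172
```

View pics/fitpoles.png

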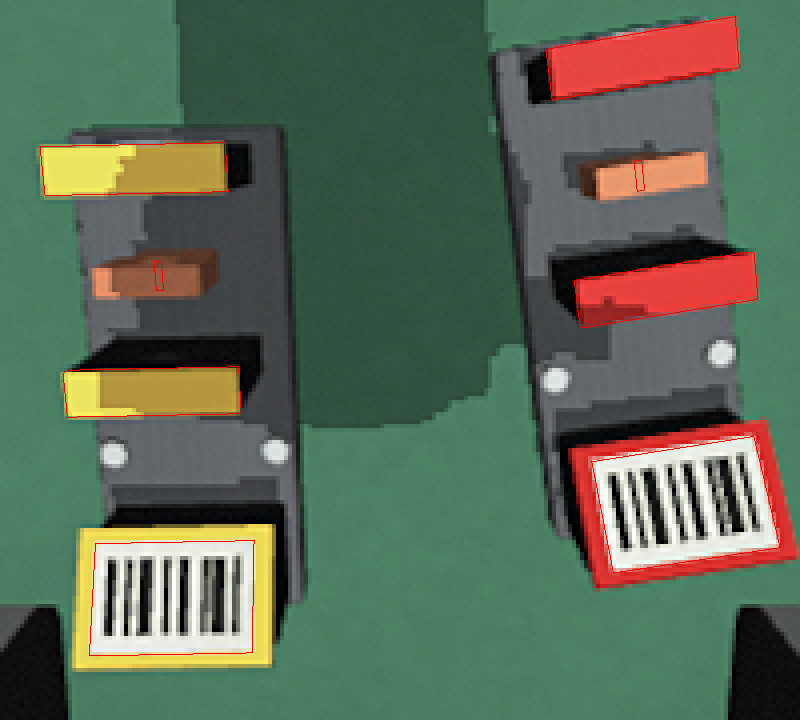

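View pics/fitpins.png

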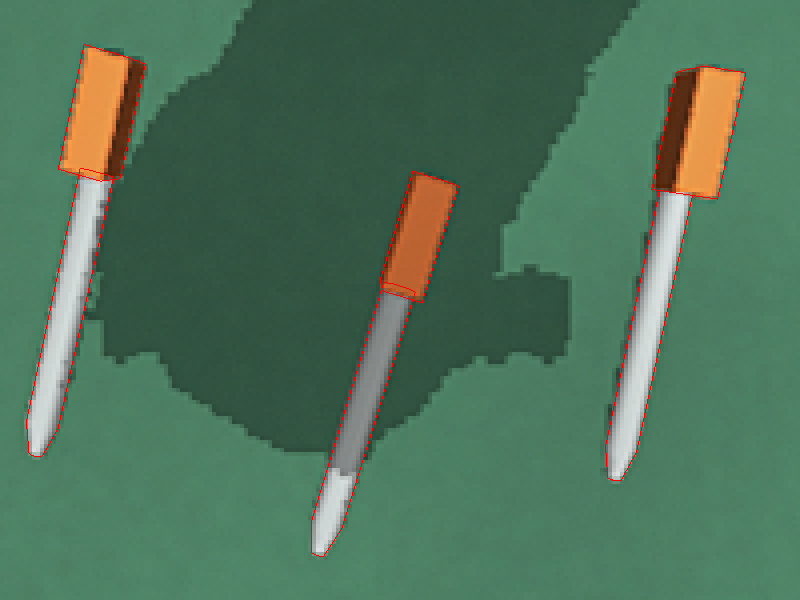

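Fits match well. Pin 1 is the right-hand candidate at (404,122): orange, not purple. I'll grasp it with the camera on the tip side.

```bash
cat >> h.py <<'E'
def pick_pin(p0,back=.003):
    p0=np.array(p0); R=down(p0[2]); q=Rz(p0[2])@[-.05,0,0]
    manip.move_pose([p0[0]+q[0],p0[1]+q[1],.15],R); manip.move_gripper(.5,60)
    s=snap('wrist'); p,f=fit_pin(s,p0,rad=110); print('pin',p.round(4),round(f,3))
    if f>.35: save(s,'badpin'); raise SystemExit('pin not found')
    q=Rz(p[2])@[-back,0,0]+[p[0],p[1],0]; R=down(p[2])
    manip.move_pose([q[0],q[1],.06],R); print('contact',manip.move_linear([q[0],q[1],.004],.08,threshold=8))
    manip.move_gripper(0.,60); st=read_state(); z=st['ee_pos'][2]
    manip.move_linear([q[0],q[1],.12],.15); print(st['gripper_width'],st['grip_force'],z)
    return p,z
E
python3 - <<'E'
from h import *
p,z=pick_pin((.4323,-.2043,-.145))
pole=np.array([.6102,-.0535,.019]); psi=pole[2]
# handle centre target: tip 15 mm before front ear
x=-.035-.015-.107; d=Rz(psi)@[x-.003,0,0]
tz=.063+z-.013
manip.move_pose([pole[0]+d[0],pole[1]+d[1],tz+.06],down(psi)); manip.move_linear([pole[0]+d[0],pole[1]+d[1],tz],.1)
s=snap('wrist'); save(s,'ins1'); np.savez('ins1.npz',**{k:s[k] for k in('color','W','f','cx','cy')}); st=read_state(); print(st['time'],st['gripper_width'],st['ee_pos'],st['joints'])
E
```

```text
pin [ 0.4323 -0.2044 -0.1428] 0.114
contact False
0.12576426827642645 60.03207206726074 0.0046370767245900064
10.4917 0.12638963647882082 [ 0.45077419 -0.05683614  0.05528463] [-1.25451621e-01  5.69112376e-02 -5.09700394e-01  1.00305396e+00
  4.28491200e-05  2.99763458e+00]
```

View pics/ins1.png

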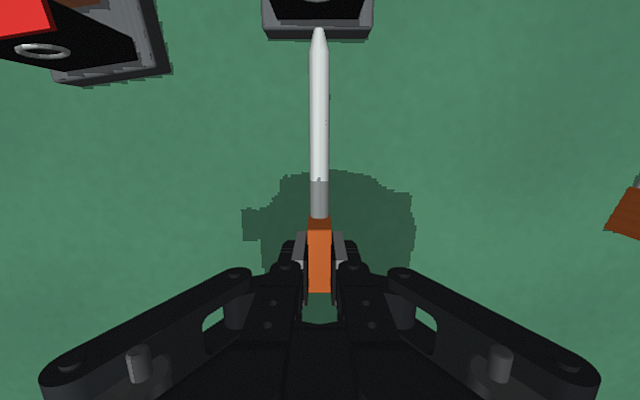

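The pin (tip at (318,30)) is straight in the grip, just ahead of the yellow ear's hole at (319,0). I'll estimate the camera's lateral bias, then look at both poles from this camera orientation.

Run:
```python
from h import *
s=dict(np.load('ins1.npz')); st=read_state(); e=np.array(st['ee_pos']); psi=.019
h=hsv(s); g=cv2.inRange(h,(0,0,95),(179,60,255))
dz=e[2]-.00464
c=Rz(psi)@[.003,0,0]+e
m=near(g,s,Rz(psi)@[.062,0,0]+[c[0],c[1],.005+dz],90)
p,f=edgefit(s,[(ROD+[0,0,dz],m)],[c[0],c[1],psi]); print('pin fit',p,f,'local err',Rz(psi).T@(np.array([p[0],p[1],0])-[c[0],c[1],0]))
manip.move_linear([.46,.012,.19],.15,rotation=down(.09))
manip.move_linear([.515,.012,.19],.15)
s=snap('wrist'); save(s,'poles2'); np.savez('poles2.npz',**{k:s[k] for k in('color','W','f','cx','cy')})
im=cv2.resize(s['color'][:,:,::-1],None,fx=4,fy=4,interpolation=0)
for col,p0 in (('y',(.6102,-.0535,.019)),('r',(.5833,.078,.162))):
    p,f=fit_pole(s,p0,col,.003); print(col,p.round(4),round(f,3)); draw(s,[box(a-.006,a+.006,-.023,.023,.072,.075) for a in(-.029,.029)]+[LAB],p,im)
cv2.imwrite('pics/fitpoles2.png',cv2.resize(im[:300*4,100*4:540*4],(800,545)))
```

```text
pin fit [ 0.45261141 -0.05784046  0.01917929] 0.09467661380767822 local err [-0.00118219 -0.00103905  0.        ]
y [ 0.6103 -0.0534  0.0311] 0.543
r [0.5833 0.078  0.1607] 0.244
```

View pics/fitpoles2.png

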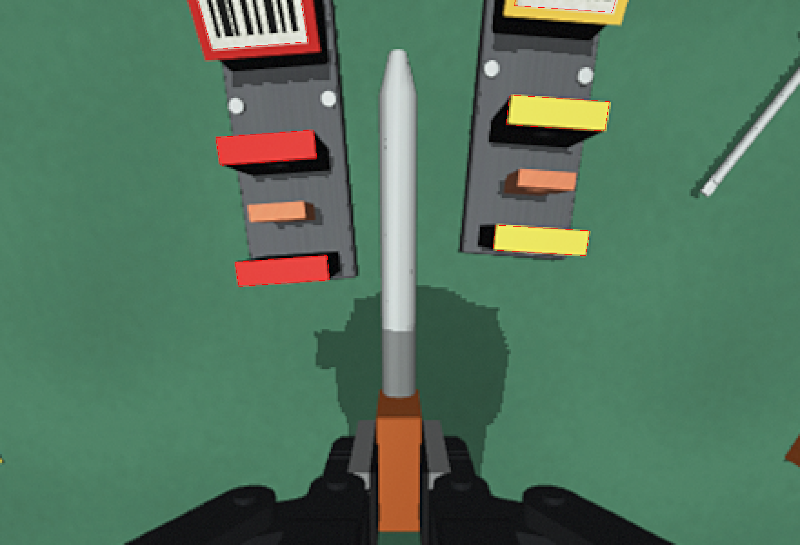

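```bash
cat >> h.py <<'E'
def insert(pole,zg,back=.003,thr=8,pre=True):
    pole=np.array(pole,float); psi=pole[2]; R=down(psi)
    at=lambda hx:(Rz(psi)@[hx-back,0,0]+[pole[0],pole[1],.05+zg-.0006])  # handle centre at pole x=hx
    if pre:
        a=at(-.035-.012-.107); manip.move_pose(a+[0,0,.06],R); manip.move_linear(a,.1)
    manip.pause(.2); f0=np.array(read_state()['force'])
    hit=manip.move_linear(at(-.052+.003),.04,threshold=thr)
    st=read_state(); e=np.array(st['ee_pos']); l=Rz(psi).T@(e-at(-.052)); print('hit',hit,'local err to home mm',(l*1e3).round(2),'dF local',(Rz(psi).T@(np.array(st['force'])-f0)).round(2),'t',st['time'])
    return l
E
python3 - <<'E'
from h import *
for k,th in(('poles',.003),('poles2',.003)):
    s=dict(np.load(k+'.npz')); h=hsv(s); m=cv2.inRange(h,(22,120,80),(35,255,255))
    p0=np.array([.6102,-.0535,.02]); P=[]
    for a in(-.029,.029): P.append((box(a-.006,a+.006,-.023,.023,.075-th,.075),near(m,s,Rz(.02)@[a,0,.07]+[p0[0],p0[1],0],30)))
    print(k,edgefit(s,P,p0))
insert((.6102,-.0535,.021),.00464)
E
```

```text
poles (array([ 0.61023081, -0.05363043,  0.0198653 ]), np.float64(0.11052203178405762))
poles2 (array([ 0.61031057, -0.05360047,  0.02143138]), np.float64(0.0754207968711853))
hit True local err to home mm [ 0.36  0.09 -0.66] dF local [ 0.5  -0.19  3.77] t 16.1917
```

Run:
```python
from h import *
psi=.021; e=np.array(read_state()['ee_pos'])
hit=manip.move_linear(e+Rz(psi)@[.004,0,0],.03,threshold=10); st=read_state(); print(hit,(np.array(st['ee_pos'])-e)*1e3,st['force'])
manip.move_gripper(.45); e=np.array(read_state()['ee_pos'])
manip.move_linear(e+[0,0,.12],.2)
e=e+Rz(psi)@[-.03,.0,.12]; manip.move_linear(e,.2)
s=snap('wrist'); cv2.imwrite('pics/home1.png',cv2.resize(s['color'][:300,120:520,::-1],None,fx=1.9,fy=1.9,interpolation=2)); print(read_state()['time'])
```

```text
True [ 0.15386521  0.13506595 -0.04187053] [-2.30104403  0.70073386  5.17888577]
17.8833
```

View pics/home1.png

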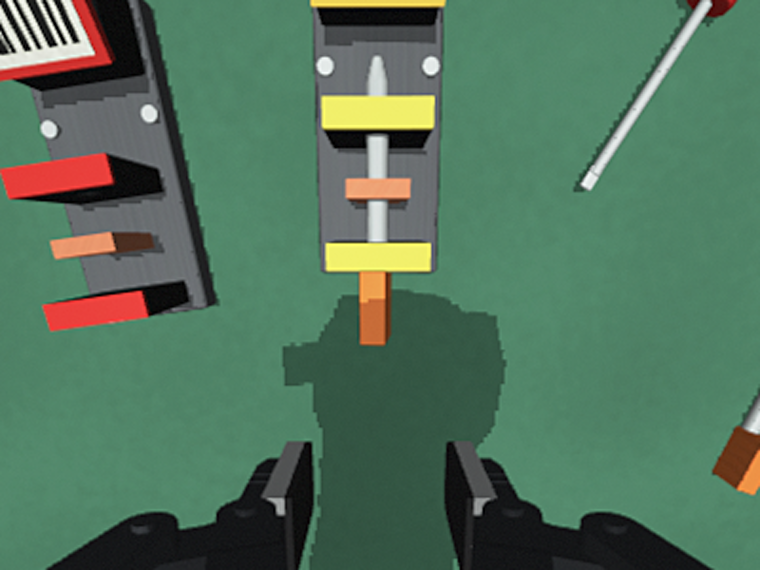

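The yellow pin is home: its tip at (377,65) is past the rear ear and the handle at (374,305) is against the front ear. Now the second pin goes into the red pole.

Run:
```python
from h import *
p,z=pick_pin((.461,-.2841,-.28))
np.save('z2.npy',z)
l=insert((.5833,.078,.1615),z)
print(read_state()['joints'], read_state()['gripper_width'])
if l[0]>-.002:
    psi=.1615; e=np.array(read_state()['ee_pos'])
    hit=manip.move_linear(e+Rz(psi)@[.004,0,0],.03,threshold=10); st=read_state(); print(hit,(np.array(st['ee_pos'])-e)*1e3,st['force'])
    manip.move_gripper(.45); e=np.array(read_state()['ee_pos'])
    manip.move_linear(e+[0,0,.12],.2)
    manip.move_pose([.515,.012,.19],down(.09))
s=snap('wrist'); save(s,'home2')
```

```text
pin [ 0.4607 -0.2844 -0.2869] 0.097
contact False
0.12865446009924847 60.22268772125244 0.004680942544044338
hit True local err to home mm [ 0.47  0.25 -0.43] dF local [0.68 0.97 3.97] t 26.4333
[ 1.30218633e-01  2.05233057e-01 -3.41039283e-01  1.02755911e+00
  4.95708695e-04  3.11018017e+00] 0.1304736348795523
True [ 0.06666132  0.15311673 -0.08402665] [-2.05998183 -0.26289577  5.17348925]
```

View pics/home2.png

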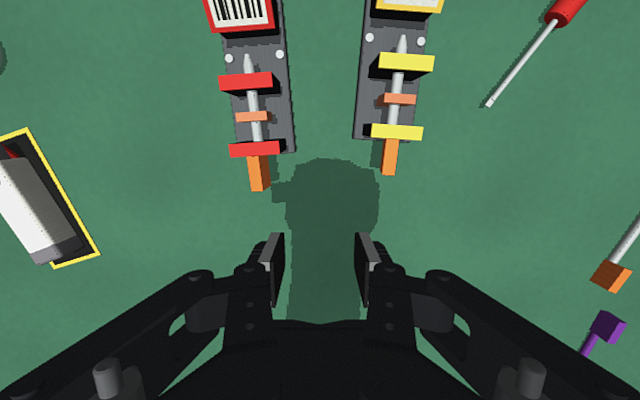

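Both pins are home, with handles at (257,172) and (390,155) against their ears. Now a close view of the parked scanner and its spot.

Run:
```python
from h import *
manip.move_pose([.53,.33,.22],down(np.pi+.3))
s=snap('wrist'); save(s,'scan0'); np.savez('scan0.npz',**{k:s[k] for k in('color','W','f','cx','cy')}); print(read_state()['time'])
```

```text
30.625
```

View pics/scan0.png

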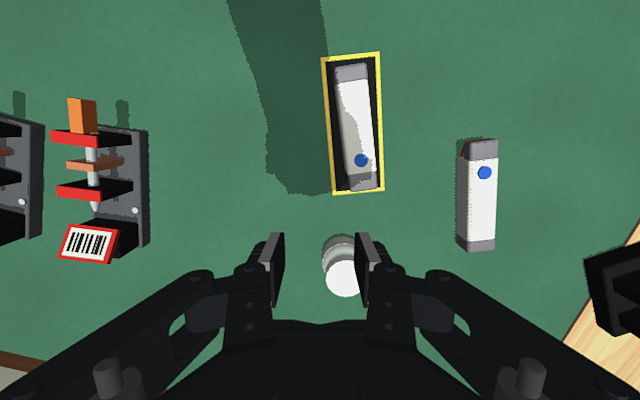

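The parked scanner is at (355,130). Its blue dot (361,160) and grey nose point away from the robot, as on the twin at (477,195), where red shows by the dot. Next I fit the spot and the scanner.

```bash
cat >> h.py <<'E'
PARK=box(-.085,.085,-.035,.035,0,0); SCAN=box(-.07,.07,-.018,.018,0,.034)
def fit_scan(s,p0,rad=85):
    h=hsv(s); g=near(cv2.inRange(h,(0,0,70),(179,75,255))|cv2.inRange(h,(100,100,60),(125,255,255)),s,[p0[0],p0[1],.017],rad).astype(np.uint8)
    g=cv2.morphologyEx(g,cv2.MORPH_OPEN,np.ones((3,3)))
    return edgefit(s,[(SCAN,g)],p0)
def fit_park(s,p0,rad=110):
    y=near(cv2.inRange(hsv(s),(22,100,70),(35,255,255)),s,[p0[0],p0[1],0],rad)
    hu=cv2.convexHull(np.argwhere(y)[:,::-1].astype(np.int32)); m=np.zeros((400,640),np.uint8); cv2.fillConvexPoly(m,hu,1)
    return edgefit(s,[(PARK,m)],p0)
E
python3 - <<'E'
from h import *
s=dict(np.load('scan0.npz')); c=ray(s,[[354,123]],0)[0]; print(c)
pk,f=fit_park(s,[c[0],c[1],.35]); print('park',pk,f)
sc,f=fit_scan(s,[c[0],c[1],.4]); print('scan',sc,f)
im=cv2.resize(s['color'][:,:,::-1],None,fx=4,fy=4,interpolation=0); draw(s,[PARK],pk,im); draw(s,[SCAN],sc,im)
cv2.imwrite('pics/fitscan.png',im[40*4:200*4,290*4:430*4]); np.save('park.npy',pk); np.save('scan.npy',sc)
E
```

```text
[ 4.52178284e-01  3.50612820e-01 -5.55111512e-17]
park [0.45712401 0.35220569 0.39484326] 0.03211798891425133
scan [0.45999062 0.35275317 0.44642992] 0.06955567002296448
```

View pics/fitscan.png

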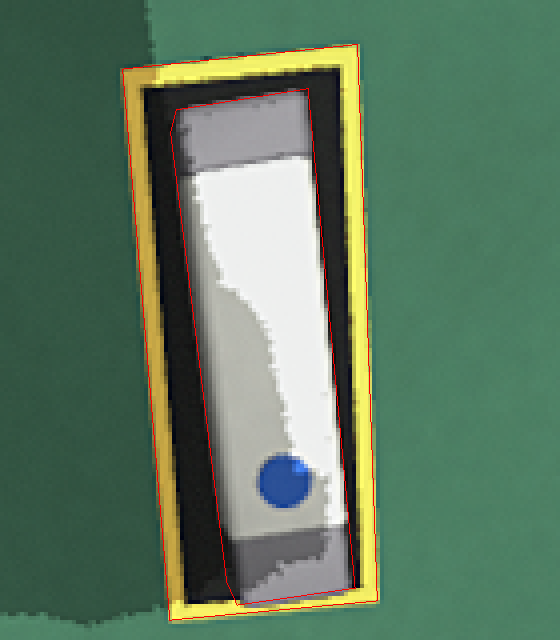

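Run:
```python
from h import *
s=dict(np.load('scan0.npz')); print('red now',fit_pole(s,(.5833,.078,.1615),'r',.003))
sc=np.load('scan.npy'); R=down(sc[2]+np.pi)
manip.move_gripper(.8,60); manip.move_pose([sc[0],sc[1],.1],R); print(manip.move_linear([sc[0],sc[1],.004],.1,threshold=8))
manip.move_gripper(0.,70); st=read_state(); z=st['ee_pos'][2]; print(z,st['gripper_width'],st['grip_force']); np.save('zs.npy',z)
manip.move_linear([sc[0],sc[1],.3],.2)
P=dict(y=(.6103,-.0535,.021),r=(.5833,.078,.1615))
for k in 'yr':
    p=P[k]; q=Rz(p[2])@[-.019,0,0]+[p[0],p[1],.1443+z-.017]; R=down(p[2]+np.pi)
    manip.move_pose(q+[0,0,.17],R)
    manip.move_linear(q,.15)
    manip.pause(1.5); st=read_state(); print(k,st['time'],st['ee_pos']-q,st['gripper_width'])
    if k=='y': cv2.imwrite('pics/scan_y.png',snap('side')['color'][100:280,220:480,::-1].repeat(3,0).repeat(3,1))
    manip.move_linear(q+[0,0,.17],.2)
print(read_state()['time'])
```

```text
red now (array([0.58325136, 0.0775631 , 0.16187572]), np.float64(0.39195212721824646))
False
0.004876605207076473 0.40992196640858436 70.96608281135559
y 39.1333 [-2.30896174e-05  3.31354141e-06 -2.48018922e-06] 0.4127180162614164
r 43.5583 [-1.94047731e-05 -1.11935672e-05  9.99908803e-07] 0.40824638340376995
44.5583
```

View pics/scan_y.png

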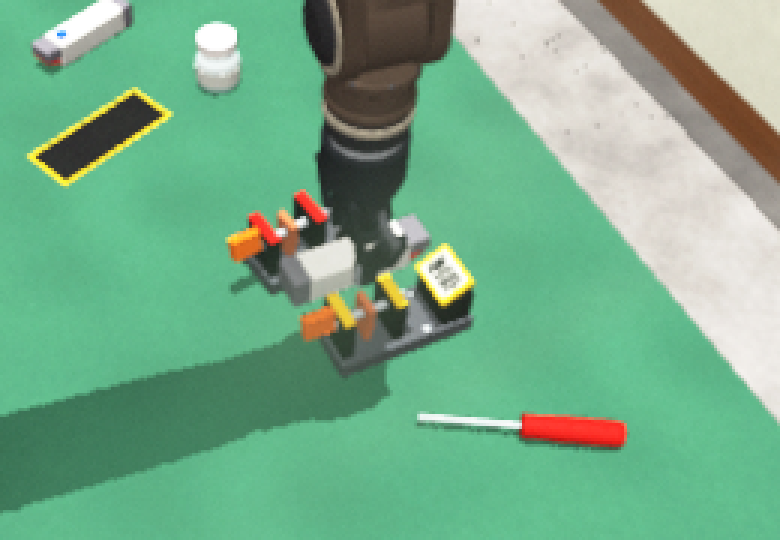

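The scanner is level over the yellow pole at about (355,262), its red window (415,250) facing the label (440,278). Now I park it.

Run:
```python
from h import *
pk=np.load('park.npy'); z=float(np.load('zs.npy')); R=down(pk[2]+np.pi)
manip.move_pose([pk[0],pk[1],.2],R); manip.move_linear([pk[0],pk[1],.03],.15); print(manip.move_linear([pk[0],pk[1],z-.0004],.04,threshold=10), read_state()['ee_pos'],z)
manip.move_gripper(.8); manip.move_linear([pk[0],pk[1],.15],.15)
manip.move_pose([.53,.33,.22],down(np.pi+.3)); s=snap('wrist')
print('park',fit_park(s,pk)[0],'scan',fit_scan(s,pk))
manip.move_pose([.64,.015,.25],down(np.pi)); t=snap('wrist')
a=np.vstack([s['color'][30:230,300:500],t['color'][60:260,220:420]]); cv2.imwrite('pics/final.png',cv2.resize(np.hstack([s['color'][30:230,290:490],t['color'][60:260,220:420]])[:,:,::-1],(800,400)))
print(read_state()['time'])
```

```text
True [0.45666744 0.35189204 0.00487372] 0.004876605207076473
park [0.45718112 0.35221039 0.39485747] scan (array([0.45642724, 0.35052208, 0.3930387 ]), np.float64(0.07025257498025894))
51.0583
```

View pics/final.png

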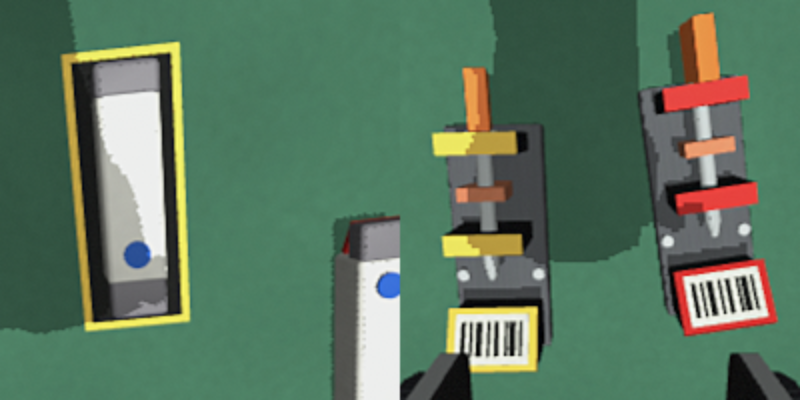

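The scanner lies flat and aligned in its spot (130,190). Both pins are home, with handles at (477,98) and (700,48) touching their front ears. The arm is clear.

```bash
python3 -c "
from h import *
manip.move_linear([.5,.015,.32],.2); print(hand_in())"
```

```text
the job is handed in; nothing more can be done
None
```

I pinned the yellow and red poles (no green one was on the bench), held the scanner for 1.5 s square over the yellow label and then the red, parked it flat on its spot again, and handed the job in at about 52 s; the last pictures show both pins home, but the interface gives no read signal, so I could not confirm the label reads.

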